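# Snap up the magnifier lens and load a specimen

### The arm

A 6-joint arm with a two-finger parallel gripper is mounted at the origin on a cart in front of the work surface, level with it; the furniture and walls round the work are solid. World frame = base frame: x ahead of the robot, y to its left, z up, the work surface at z = 0. Lengths are in mm, angles in degrees, forces in N, time in s.
With the tool pointing down it reaches from about 300 to 750 mm from the base axis. Payload 8.5 kg.
Tool frame: the origin (TCP) lies at the very end of the fingers, on their centre line; the grasp point (between the pads) lies 19 mm behind it; y points along the fingers, x is the direction in which the jaws open and shut, and the axes are right-handed (so a half turn about y gives the same grasp; the last joint's range is limited). The gripper opens to 88 mm and grips with 3 to 60 N. Pads are 18 mm wide; open, the fingers measure 123 mm over their backs; the gripper's body (75 mm by 187 mm) begins 45 mm behind the grasp point.
Start: joints at [-82.122, 21.807, 74.336, -0, 83.858, -12.336], TCP at [190.033, -516.108, 238.748] pointing down, gripper open.
Joint ranges: [-178.18, 178.18], [-50.72, 133.34], [12.68, 142.11], [-81.47, 261.47], [9.98, 163.14], [-165.26, 165.26]. Speed limits (degrees/s): [136.94, 136.94, 180, 180, 180, 180].

### API

Orientations are given as a 3x3 rotation matrix whose columns are the frame's x, y, z axes.
In Python, from station import manip gives the robot as it stands.
- The arm moves only by the shell command python3 -m pendant 'ROWS' [FORCE]. ROWS is JSON, a list of rows, each a list of 7 numbers: the turn, a rotation vector about the tool's x, y, z in rad, then the shift along the tool's x, y, z in m, then the opening, from 0 (shut) to 1 (fully open). A call has 1 to 5 rows; each row shifts and turns the pose as measured when the row begins, along the tool's axes as they then stand; what a row does not reach is not made up. A row lasts 1/12 s, in which the tool goes at most 41.7 mm and 7.16 degrees, less where a joint would pass 70% of its speed; a pose out of reach is approached as far as the arm can. A call with a gripper value outside its range is refused whole. The fingers move at their own pace and stop on an object; FORCE is the grip in N (left out, the last holds). Time passes only in rows, so rows that do not move let the fingers close. It gives the time, the measured TCP pose, the force and the opening at its end, in the units of the state.
- manip.sense(): the state, without advancing time (a new reading comes with each control period).
- manip.get_image(name): name is "side" or "top" or "wrist"; returns the picture (400x640x3 uint8, red, green, blue); there is no depth.
- manip.camera_params(name): a dict with "vfov" (degrees; the focal length in pixels is half the picture's height over the tangent of half this angle, whatever the lens; pixels are square), "cx", "cy" (the principal point, pixels), "origin" and "attitude" of the camera in the world; the wrist camera has in their place "T_tool_cam" (4x4, takes a point from camera to tool coordinates, whose origin is the TCP and whose axes are the tool frame's). Camera axes: x right, y up, looking along -z (the intrinsics and any distortion apply to the point x, -y, -z); pixel columns grow to the right and rows downward; lengths in mm; the calibration is good to about 2 mm. A picture is of the moment at which its call begins: read the wrist's pose just before it. camera_params takes no time and is no camera call.
- manip.sign_off(): hands the job in, once; it reports no verdict.
The state is a dict: "time_s": time; "joint_pos": joint angles; "qvel": joint speeds; "tau": joint torques, N m; "position": TCP position; "orientation": TCP orientation; "wrist_force": force on the tool from outside, world axes, zero at the start; "torque": the same for the moment, N m; "grip_width": finger opening in mm.
Only numpy, scipy, OpenCV 4.12 (cv2) and the standard library are available. Lean on these libraries where they do the work, as an engineer would, in place of code of your own. Each camera call takes 0.05 s, during which the arm holds its last target.

### The job

The flip-up lens of the magnifier stand is in the way of its specimen nest: tip the spring-loaded lens flap past its snap point so that it springs up to its upper stop and stays there, handling it lightly and never forcing it against the stop. Then set the green specimen flat in the round nest of the stand and let go, leaving the red and the black specimen where they are.

Things in the scene. Friction and masses are not known exactly. Their poses are not given: they have to be found in the camera images.
- stand: magnifier stand, fixed. Grey base plate 230 x 96 x 8 mm; origin at the centre of its underside, x along it to the nest at x = +80 mm, z up. A steel rod (x = -20, y = -34 mm, 196 mm high) carries a head with a hinge (axis along y). Its flap reaches both ways: to +x the lens arm, level over the nest at first (ring 48 mm wide, centre 120 mm from the hinge), to -x a tail with a red thumb paddle.
- hinge_foot (a point): point on the base plate (8 mm above the desk, x = -40, y = 0 mm on the stand) straight below the flap's hinge axis. The head is clamped at another height on the rod each time: the hinge axis lies anywhere from 90 to 175 mm above the desk, which is not reported: it has to be felt or seen.
- press_foot (a point): point on the base plate (8 mm above the desk) straight below the red paddle, 60 mm from the hinge; stays below it all through its swing. Paddle 34 x 34 x 8 mm, centre 72 mm from the hinge on a tail that rises 40 degrees at the start (paddle centre 46 mm, upper edge 60 mm above the hinge) and falls 40 degrees below level when the lens is up. Pressing the paddle down lifts the lens.
- lens_flap (a joint): flap angle, rad: 0 = lens down (start, spring-held), 1.4 = lens up on its stop. The spring resists with 5 to 9 N down on the paddle at first, fading to none at the snap point near 1.15; then the flap runs away from the finger to 1.4. At the snap point the paddle is 15 to 20 mm above its final height: pressing on to there jams it on the stop. Over 15 N on any part of the stand damages it.
- nest (a point): centre of the floor of the round nest, 16 mm above the desk: a recess of 35 mm diameter and 4 mm depth in an aluminium disc of 51 mm diameter. z up.
- green_specimen_center (a point): centre of the green round resin specimen, 30 mm diameter, 17 mm high, 25 g, standing on the desk; 13 mm stand proud of the nest when it is seated, so it is to be gripped by its upper half. z along its axis, up.
- red_specimen_center (a point): centre of the red round specimen, 30 mm diameter, 18 mm high, standing on the desk; to be left alone.
- black_specimen_center (a point): centre of the black round specimen, 30 mm diameter, 19 mm high, standing on the desk; to be left alone.
Things that resemble listed ones, but are neither listed nor needed, are in the scene too. What is shaped like the part that bears green_specimen_center but blue or turquoise is not meant.

How it is judged (in metres and radians):
On the way, in this order (a step that is already met when the one before it is completed fails the run):
1. the lens flap has sprung up to its upper stop (value of joint lens_flap above 1.32 rad), for 0.3 s.
2. the green specimen sits in the nest (horizontal distance between green_specimen_center and nest below 0.004 m and z of green_specimen_center in the frame of nest below 0.0105 m and angle between green_specimen_center's own z axis and vertical below 0.1 rad), for 0.2 s.
At the end, for the whole second after the job is handed in: The lens flap stands at its upper stop (above 1.32 rad), the green specimen lies flat in the nest (centre within 4 mm of the nest's, less than 2 mm above its seated height, tilted under 0.1 rad), released, and the red and black specimens are within 15 mm of where they stood (all of step 2 and value of joint lens_flap above 1.32 rad and distance of each of red_specimen_center, black_specimen_center from where it was at the start of the episode below 0.015 m); the robot touches nothing.
It fails at once if the robot pressed on some part of the stand (flap included) with more than 15 N (contact force between any of the fingers, the arm and stand above 15 N).
It fails at once if the red or black specimen was displaced by more than 15 mm (distance of any of red_specimen_center, black_specimen_center from where it was at the start of the episode above 0.015 m).
It also fails if it takes over 72 s, if anything falls off the work surface, if the arm or the gripper's body presses on something with over 40 N, if the wrist force passes 120 N, or if a joint passes its speed limit or range.

## Working session

There is one attempt and no reset: what is moved stays moved. The work goes in short steps, Python scripts to look and compute and a shell command to move; the robot and the scene stay as the last step left them, time stands still between calls to the robot, and variables do not carry over. Pictures are saved under pics/ and viewed, and the job is handed in when it is done.

```bash
ls; mkdir -p pics; python3 - <<'E'
from station import manip
import cv2,json
print(manip.sense())
for n in("side","top","wrist"):
    print(n,manip.camera_params(n))
    cv2.imwrite(f"pics/{n}0.png",manip.get_image(n)[:,:,::-1])
E
```

```text
pics
{'time_s': 0.0, 'joint_pos': array([-8.21203562e+01,  2.18418906e+01,  7.43829913e+01, -6.46237055e-04,
        8.38574977e+01, -1.23346730e+01]), 'qvel': array([ 0.08311341,  0.05831872, -0.0897844 , -0.03341469, -0.0830693 ,
       -0.05208483]), 'tau': array([-6.73208706e-04, -4.37925696e+01, -2.24555880e+01,  7.12935696e-02,
        3.51356424e-02, -1.19576716e-04]), 'position': array([ 190.01065826, -515.85142331,  238.13969993]), 'orientation': array([[ 3.45533688e-01, -2.08219427e-04,  9.38406323e-01],
       [-9.38405291e-01,  1.42268234e-03,  3.45533624e-01],
       [-1.40700091e-03, -9.99998966e-01,  2.96190463e-04]]), 'wrist_force': array([ 0.24945721,  1.22448064, -0.29376254]), 'torque': array([-0.0425499 , -0.00835261, -0.01061487]), 'grip_width': 88.12999516593021}
side {'vfov': 50.25115718452589, 'cx': 320.3688177965843, 'cy': 199.6960864602665, 'origin': array([371.50968806, 956.32556248, 701.8990128 ]), 'attitude': array([[-0.99537659,  0.05151718, -0.08106436],
       [-0.09604222, -0.54402298,  0.83355557],
       [-0.00115844,  0.8374873 ,  0.54645556]])}
top {'vfov': 42.02895017366447, 'cx': 321.641669260029, 'cy': 198.7750440559525, 'origin': array([ 118.93439807,  -34.87137721, 1728.95555587]), 'attitude': array([[-0.01168846,  0.97859719, -0.20545294],
       [-0.9999162 , -0.01258247, -0.00304541],
       [-0.00556534,  0.20540013,  0.97866226]])}
wrist {'vfov': 59.446032556117764, 'cx': 316.601671529041, 'cy': 197.24798130019434, 'T_tool_cam': array([[ 9.99999988e-01, -1.17663438e-04,  1.00017279e-04,
        -9.33807764e-01],
       [ 1.28386315e-04,  2.73517307e-01, -9.61867073e-01,
        -1.46316632e+02],
       [ 8.58201302e-05,  9.61867074e-01,  2.73517319e-01,
         6.92468913e+01],
       [ 0.00000000e+00,  0.00000000e+00,  0.00000000e+00,
         1.00000000e+00]])}
```

View pics/side0.png

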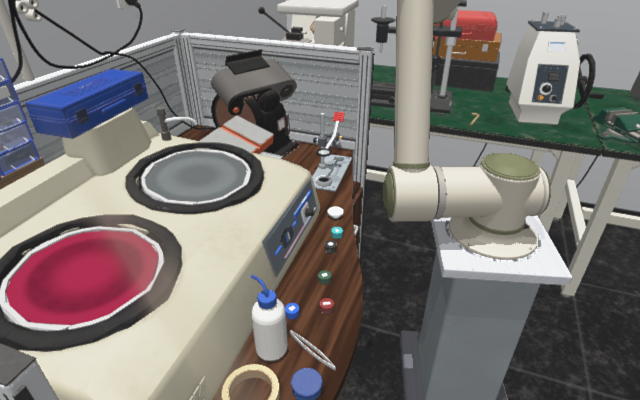

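View pics/top0.png

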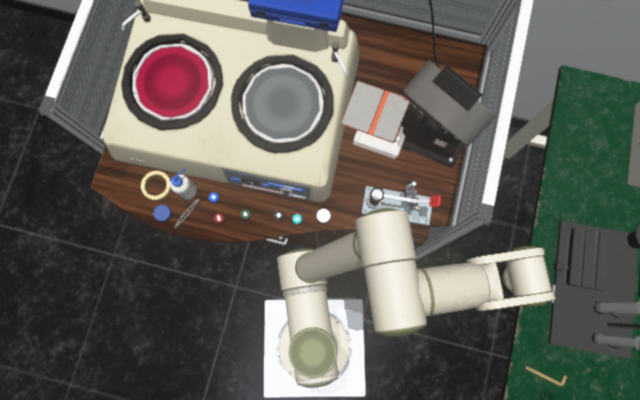

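View pics/wrist0.png

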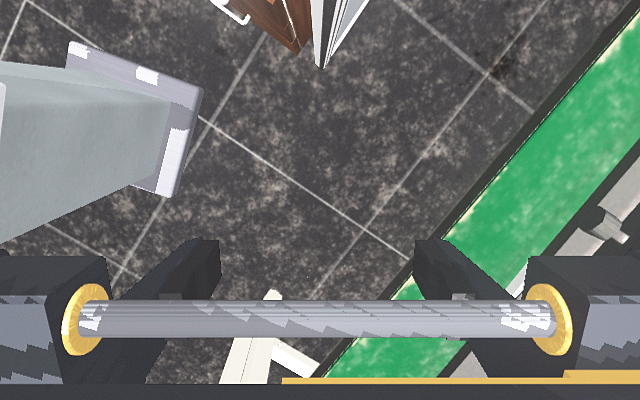

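```bash
cat > h.py <<'E'
import numpy as np,cv2
from station import manip
def cam(n,s=None):
    p=manip.camera_params(n); f=200/np.tan(np.radians(p['vfov']/2))
    if n=='wrist':
        s=s or manip.sense(); T=np.array(p['T_tool_cam']); R=np.array(s['orientation'])
        return f,p['cx'],p['cy'],R@T[:3,3]+s['position'],R@T[:3,:3],
    return f,p['cx'],p['cy'],np.array(p['origin']),np.array(p['attitude'])
def plane(c,u,v,z):
    f,cx,cy,o,A=c; d=A@np.array([(u-cx)/f,-(v-cy)/f,-1]); return o+d*(z-o[2])/d[2]
def proj(c,P):
    f,cx,cy,o,A=c; q=A.T@(np.array(P)-o); return np.array([cx+f*q[0]/-q[2],cy-f*q[1]/-q[2]])
def tri(c1,uv1,c2,uv2):
    M=[];b=[]
    for c,(u,v) in((c1,uv1),(c2,uv2)):
        f,cx,cy,o,A=c; d=A@np.array([(u-cx)/f,-(v-cy)/f,-1]); d/=np.linalg.norm(d)
        N=np.eye(3)-np.outer(d,d); M.append(N);b.append(N@o)
    x=np.linalg.lstsq(np.vstack(M),np.hstack(b),rcond=None)[0]
    return x,np.linalg.norm(np.vstack(M)@x-np.hstack(b))
def crop(src,dst,x0,y0,x1,y1,k):
    i=cv2.imread(src)[y0:y1,x0:x1]; cv2.imwrite(dst,cv2.resize(i,None,fx=k,fy=k,interpolation=cv2.INTER_CUBIC))
E
python3 - <<'E'
from h import *
crop('pics/top0.png','pics/t1.png',340,160,460,240,6)
crop('pics/side0.png','pics/s1.png',290,100,370,180,7)
crop('pics/side0.png','pics/s2.png',270,190,370,320,4)
crop('pics/top0.png','pics/t2.png',200,180,340,240,5)
E
```

```text
(no output)
```

View pics/t1.png

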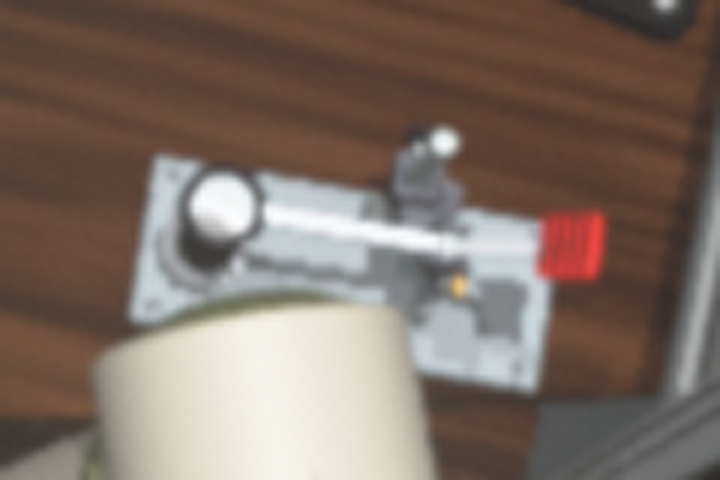

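View pics/s1.png

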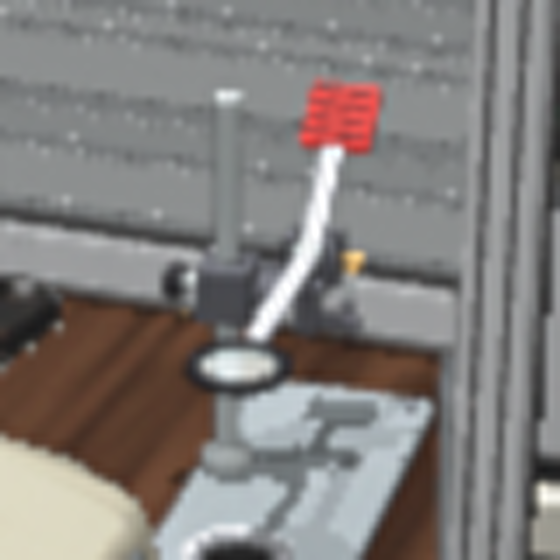

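View pics/s2.png

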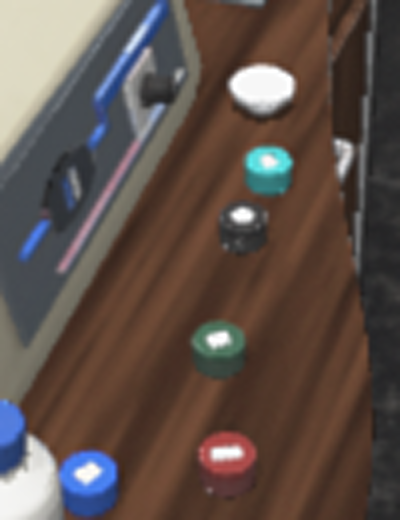

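View pics/t2.png

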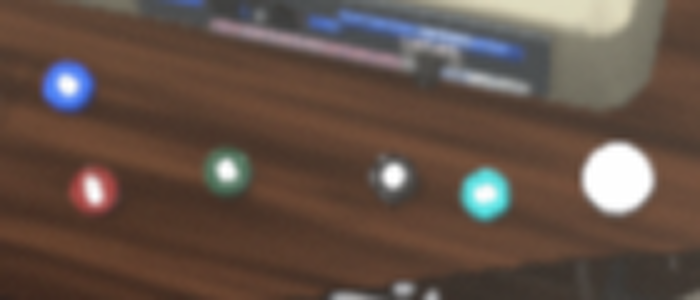

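```bash
python3 - <<'E'
from h import *
np.set_printoptions(precision=1,suppress=True)
t=cam('top');s=cam('side')
T=lambda x,y:(340+x/6,160+y/6)
FL=plane(t,*T(155,155),8);NL=plane(t,*T(132,322),8);NR=plane(t,*T(537,392),8)
print('corners',FL,NL,NR,np.linalg.norm(FL-NL),np.linalg.norm(NL-NR))
c=(FL+NR)/2; ex=(NL-NR)/np.linalg.norm(NL-NR); ey=np.array([-ex[1],ex[0],0])
print('c',c,ex,ey,'yaw',np.degrees(np.arctan2(ex[1],ex[0])), 'FL y', (FL-c)@ey,(NL-c)@ey)
for n,x in(('hinge',-40),('nest',80),('press',-100),):print(n,c+ex*x)
S=lambda x,y:(290+x/7,100+y/7)
print('paddle tri',tri(t,T(572,245),s,S(342,117)))
print('paddle far edge tri',tri(t,T(603,245),s,S(348,87)))
print('ring tri',tri(t,T(222,206),s,S(240,367)))
print('green',plane(t,245.4,214.2,17),plane(s,270+218/4,190+338/4,17))
print('black',plane(t,200+392/5,180+177/5,19),plane(s,270+243/4,190+216/4,19))
print('red',plane(t,200+94/5,180+188/5,18),plane(s,270+228/4,190+450/4,18))
print('turq',plane(t,200+486/5,180+193/5,18))
print('bowl',plane(t,200+618/5,180+178/5,20))
E
```

```text
corners [ 523.2 -180.     8. ] [ 427.4 -164.4    8. ] [ 385.  -388.5    8. ] 97.01966232557162 228.08321942699155
c [ 454.1 -284.2    8. ] [0.2 1.  0. ] [-1.   0.2  0. ] yaw 79.28617859389986 FL y -48.49471294494869 48.49471294494875
hinge [ 446.7 -323.5    8. ]
nest [ 469.  -205.6    8. ]
press [ 435.5 -382.5    8. ]
paddle tri (array([ 438.5, -379.6,  158.7]), np.float64(1.24309927024517))
paddle far edge tri (array([ 436.5, -393.3,  168.3]), np.float64(1.4813571619872914))
ring tri (array([ 471.4, -205.9,  112.4]), np.float64(1.3447207121074065))
green [428.9 225.9  17. ] [433.1 226.3  17. ]
black [423.1 115.3  19. ] [427.  116.2  19. ]
red [418.4 314.3  18. ] [420.1 313.1  18. ]
turq [411.7  52.7  18. ]
bowl [420.3 -35.4  20. ]
```

```bash
python3 - <<'E'
from h import *
np.set_printoptions(precision=1,suppress=True)
t=cam('top');s=cam('side')
T=lambda x,y:(340+x/6,160+y/6)
for p in((665,390),(715,100),):print(plane(t,*T(*p),0))
for p in((483,205),(497,205),(520,30)):
  for z in(0,150,250):print(p,z,plane(t,*p,z))
for p in((365,160),(358,150)): print(plane(s,*p,0))
# top of post side (371,52): vertical search above base
for x in(380,):
  for y in(-440,-460,-480):
    for z in(0,100,200,300): print(y,z,proj(s,[x,y,z]),proj(t,[x,y,z]))
crop('pics/top0.png','pics/t3.png',400,120,560,240,5)
E
```

```text
[ 386.5 -461.6    0. ]
[ 553.1 -500.5    0. ]
(483, 205) 0 [ 453.4 -574.4    0. ]
(483, 205) 150 [ 424.4 -527.6  150. ]
(483, 205) 250 [ 405.  -496.4  250. ]
(497, 205) 0 [ 452.8 -621.6    0. ]
(497, 205) 150 [ 423.8 -570.7  150. ]
(497, 205) 250 [ 404.5 -536.8  250. ]
(520, 30) 0 [1099.  -757.3    0. ]
(520, 30) 150 [1014.  -694.6  150. ]
(520, 30) 250 [ 957.3 -652.9  250. ]
[ 344.1 -383.1    0. ]
[ 370.3 -459.2    0. ]
-440 0 [355.2 152.3] [444.5 227. ]
-440 100 [356.4 126.6] [451.6 222.2]
-440 200 [357.8  99. ] [459.7 216.8]
-440 300 [359.2  69.2] [468.8 210.6]
-460 0 [355.4 149.8] [450.5 226.9]
-460 100 [356.6 124.3] [458.  222.1]
-460 200 [357.9  97. ] [466.4 216.7]
-460 300 [359.3  67.5] [475.9 210.5]
-480 0 [355.5 147.4] [456.4 226.8]
-480 100 [356.7 122.1] [464.3 222. ]
-480 200 [358.  95.] [473.1 216.6]
-480 300 [359.5  65.7] [483.1 210.4]
```

View pics/t3.png

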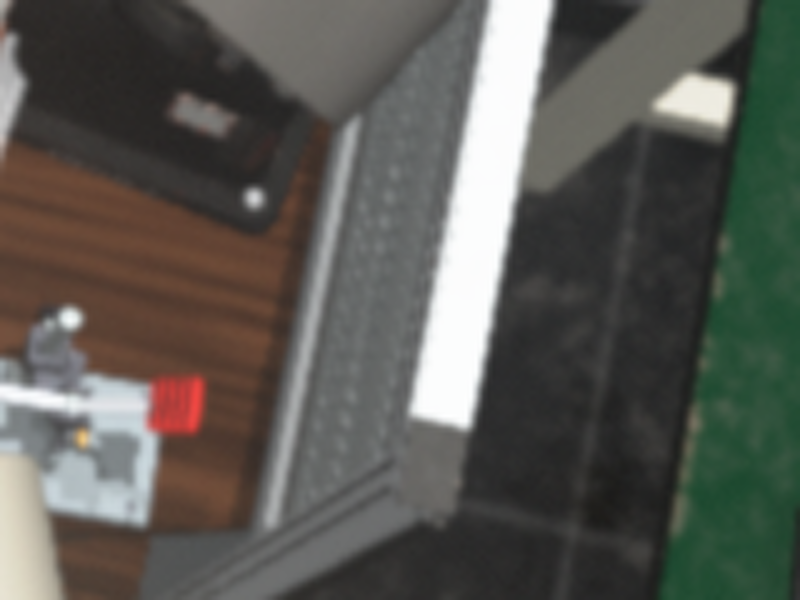

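```bash
python3 -m pendant '[[0,0,0,-0.028,-0.003,0.029,0],[0,0,0,-0.028,-0.003,0.029,0],[0,0,0,-0.028,-0.003,0.029,0],[0,0,0,-0.028,-0.003,0.029,0],[0,0,0,-0.028,-0.003,0.029,0]]' 20
python3 -m pendant '[[0,0.12,0,0,0,0,0],[0,0.12,0,0,0,0,0],[0,0.12,0,0,0,0,0],[0,0.12,0,0,0,0,0],[0,0.12,0,0,0,0,0]]'
```

```text
time_s: 0.57
position: [277.0, -333.4, 250.2]
orientation: [[0.336, -0.002, 0.942], [-0.942, 0.005, 0.336], [-0.006, -1.0, -0.0]]
wrist_force: [1.8, 0.9, 0.3]
grip_width: 57.0
time_s: 0.98
position: [280.0, -324.4, 251.3]
orientation: [[-0.267, -0.001, 0.964], [-0.964, 0.006, -0.267], [-0.006, -1.0, -0.003]]
wrist_force: [-1.3, 1.0, 0.4]
grip_width: 23.4
```

```bash
python3 -m pendant '[[0,0.12,0,0,0,0,0],[0,0.12,0,0,0,0,0],[0,0.12,0,0,0,0,0],[0,0.12,0,0,0,0,0],[0,0.12,0,0,0,0,0]]'
python3 -m pendant '[[0,0.12,0,0,0,0,0],[0,0.12,0,0,0,0,0],[0,0.12,0,0,0,0,0],[0,0.12,0,0,0,0,0],[0,0.12,0,0,0,0,0]]'
python3 -m pendant '[[0,0.12,0,0,0,0,0],[0,0.12,0,0,0,0,0],[0,0.04,0,0,0,0,0]]'
python3 - <<'E'
from h import *
print(manip.sense()['joint_pos'])
cv2.imwrite("pics/w1.png",manip.get_image('wrist')[:,:,::-1])
E
```

```text
time_s: 1.4
position: [279.9, -323.5, 250.6]
orientation: [[-0.78, -0.002, 0.625], [-0.625, 0.008, -0.78], [-0.004, -1.0, -0.008]]
wrist_force: [0.5, -0.1, 1.2]
grip_width: 0.7
time_s: 1.82
position: [279.6, -322.8, 249.8]
orientation: [[-0.999, -0.003, 0.05], [-0.05, 0.01, -0.999], [0.002, -1.0, -0.01]]
wrist_force: [0.5, 0.4, -0.9]
grip_width: 0.4
time_s: 2.07
position: [279.4, -322.4, 249.3]
orientation: [[-0.97, -0.004, -0.244], [0.244, 0.012, -0.97], [0.006, -1.0, -0.01]]
wrist_force: [-0.6, -1.0, -0.0]
grip_width: 0.7
[-6.51308880e+01  9.08125387e+00  9.06980348e+01  9.65311809e-02
  8.09040044e+01  1.28954305e+02]
```

View pics/w1.png

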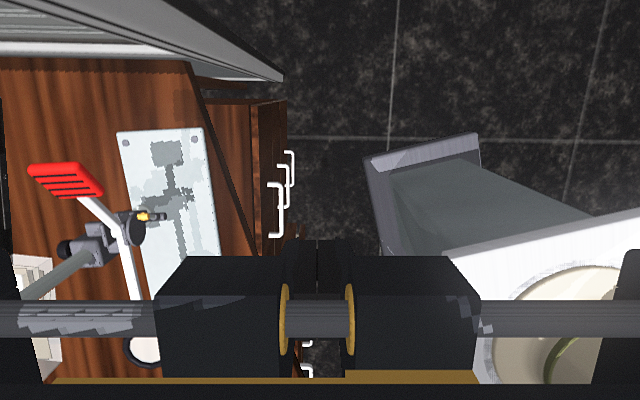

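```bash
python3 - <<'E'
from h import *
np.set_printoptions(precision=1,suppress=True)
s=manip.sense();w=cam('wrist',s);t=cam('top')
a=plane(w,116,132,8);b=plane(w,204,127,8);d=plane(w,219,250,8)
print(a,b,np.linalg.norm(a-b),d)
ex=(d-b)/np.linalg.norm(d-b);print('yaw',np.degrees(np.arctan2(ex[1],ex[0])))
ex=np.array([a[1]-b[1],-(a[0]-b[0]),0]);ex/=np.linalg.norm(ex);print(ex,np.degrees(np.arctan2(ex[1],ex[0])))
e=(a+b)/2
print('press',e+15*ex,'nest',e+195*ex)
# paddle: corners in wrist view, top face
T=lambda x,y:(340+x/6,160+y/6)
sd=cam('side')
print('outer edge mid wrist/top',tri(w,(54,164),t,T(605,245)))
print('paddle center',tri(w,(65,180),t,T(572,245)),tri(w,(65,180),sd,(290+342/7,100+117/7)))
for z in(0,200): print(proj(w,[400,-470,z]),proj(w,[450,-480,z]))
crop('pics/w1.png','pics/w1c.png',0,40,300,240,2.6)
E
```

```text
[ 480.2 -405.6    8. ] [ 385.9 -387.4    8. ] 96.07610235768261 [ 416.5 -245.1    8. ]
yaw 77.84172503254055
[-0.2 -1.   0. ] -100.90278936256077
press [ 430.2 -411.2    8. ] nest [ 396.2 -587.9    8. ]
outer edge mid wrist/top (array([ 433.8, -391.6,  173.6]), np.float64(2.058119122013814))
paddle center (array([ 436.3, -378.3,  166. ]), np.float64(0.4979223666935639)) (array([ 440. , -378.1,  160.1]), np.float64(1.2482081974737382))
[167.2  51.7] [118.6  54.2]
[5.3 4.7] [-96.5  10. ]
```

View pics/w1c.png

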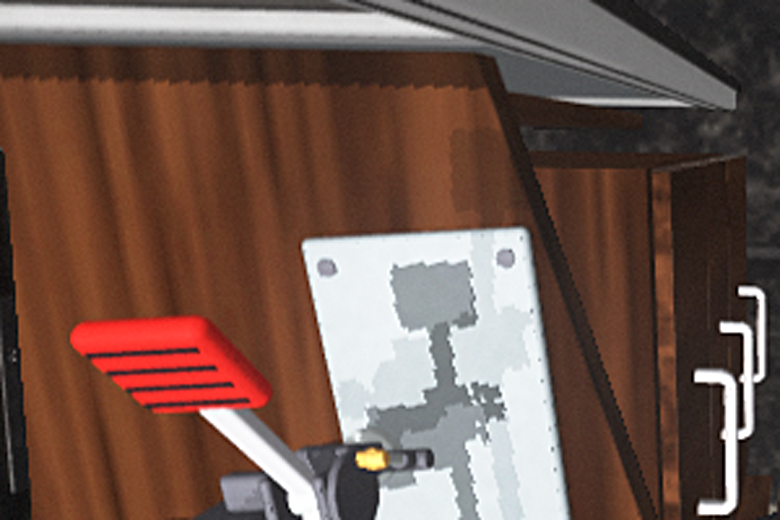

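```bash
python3 -m pendant '[[0.02,0,0,-0.034,0.004,0.004,0],[0.02,0,0,-0.034,0.004,0.004,0],[0.02,0,0,-0.034,0.008,0.004,0],[0.02,0,0,-0.034,0.008,0.003,0],[0,0,0,-0.034,0.008,0.003,0]]'
python3 -m pendant '[[0,0,0,0,0,0,0]]'
python3 - <<'E'
from h import *
cv2.imwrite("pics/s3.png",manip.get_image('side')[:,:,::-1])
cv2.imwrite("pics/w3.png",manip.get_image('wrist')[:,:,::-1])
crop('pics/s3.png','pics/s3c.png',270,60,400,180,6)
E
```

```text
time_s: 2.53
position: [441.9, -383.5, 217.7]
orientation: [[-0.97, -0.023, -0.241], [0.242, -0.073, -0.968], [0.005, -0.997, 0.076]]
wrist_force: [-0.2, -0.5, 1.3]
grip_width: 0.3
time_s: 2.62
position: [445.6, -384.1, 214.7]
orientation: [[-0.971, -0.024, -0.237], [0.238, -0.071, -0.969], [0.006, -0.997, 0.074]]
wrist_force: [-0.1, -0.4, -1.0]
grip_width: 0.6
```

View pics/s3c.png

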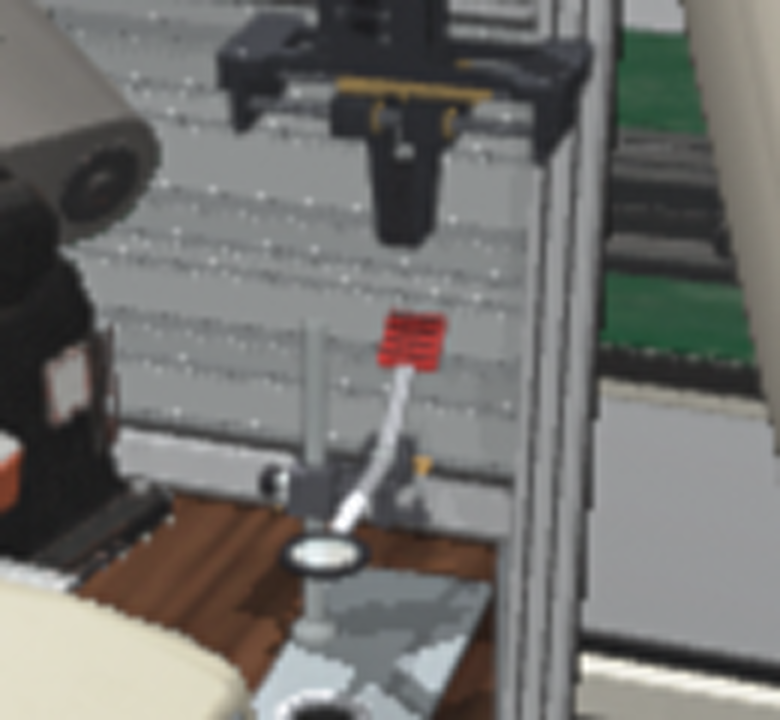

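View pics/w3.png

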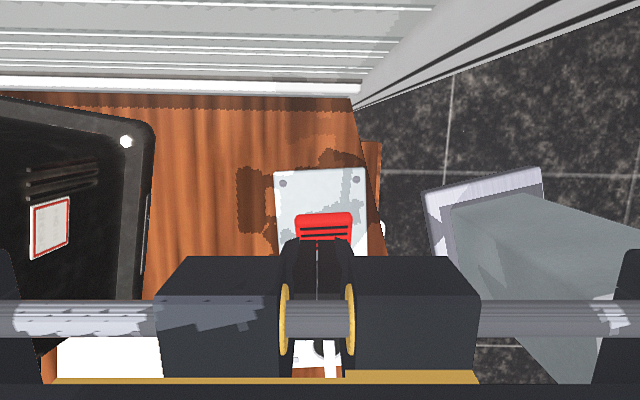

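```bash
python3 - <<'E'
from h import *
np.set_printoptions(precision=1,suppress=True)
s=manip.sense();w=cam('wrist',s);print(s['position'])
sd=cam('side')
print('paddle outer edge',plane(w,323,214,173)); print('paddle ctr tri',tri(w,(323,226),sd,(270+413/6,60+341/6)))
a=plane(w,274,171,8);b=plane(w,366,167,8);e=(a+b)/2;print(a,b)
ex=np.array([-(a[1]-b[1]),(a[0]-b[0]),0]);ex/=np.linalg.norm(ex);print(np.degrees(np.arctan2(ex[1],ex[0])),'press',e+15*ex)
R=s['orientation'];print('to target in tool axes',R.T@(np.array([437,-379.5,180])-s['position']))
E
```

```text
[ 442.4 -383.2  216.5]
paddle outer edge [ 435.  -390.9  173. ]
paddle ctr tri (array([ 438.4, -379.7,  158.4]), np.float64(1.4760840547649592))
[ 479.1 -405.8    8. ] [ 386. -387.    8.]
78.5812795613112 press [ 435.5 -381.7    8. ]
to target in tool axes [ 5.9 36.2 -5.1]
```

```bash
python3 -m pendant '[[0,0,0,0.003,0.012,-0.002,0],[0,0,0,0.003,0.010,-0.002,0],[0,0,0,0,0.007,-0.001,0],[0,0,0,0,0.003,0,0]]'
python3 -m pendant '[[0,0,0,0,0,0,0]]'
```

```text
time_s: 3.05
position: [434.0, -378.8, 185.9]
orientation: [[-0.971, -0.023, -0.237], [0.238, -0.074, -0.968], [0.005, -0.997, 0.077]]
wrist_force: [-0.1, 0.0, -0.5]
grip_width: 0.3
time_s: 3.13
position: [433.3, -378.7, 185.9]
orientation: [[-0.971, -0.023, -0.238], [0.239, -0.073, -0.968], [0.005, -0.997, 0.077]]
wrist_force: [0.3, -0.3, -0.6]
grip_width: 0.2
```

```bash
python3 -m pendant '[[0,0,0,-0.003,0.004,0,0],[0,0,0,0,0.003,0,0],[0,0,0,0,0.003,0,0],[0,0,0,0,0.003,0,0]]'
python3 -m pendant '[[0,0,0,0,0.003,0,0],[0,0,0,0,0.003,0,0]]'
```

```text
time_s: 3.47
position: [436.0, -381.4, 174.4]
orientation: [[-0.971, -0.021, -0.238], [0.239, -0.077, -0.968], [0.002, -0.997, 0.079]]
wrist_force: [-0.3, -0.5, 0.1]
grip_width: 0.2
time_s: 3.63
position: [435.8, -384.1, 170.0]
orientation: [[-0.971, -0.02, -0.238], [0.239, -0.083, -0.967], [-0.0, -0.996, 0.085]]
wrist_force: [-4.9, -4.7, 8.5]
grip_width: 0.3
```

```bash
python3 -m pendant '[[0,0,0,0,0.003,0,0],[0,0,0,0,0.003,0,0]]'
```

```text
time_s: 3.8
position: [435.2, -387.2, 166.1]
orientation: [[-0.971, -0.02, -0.239], [0.239, -0.09, -0.967], [-0.003, -0.996, 0.092]]
wrist_force: [-4.0, -1.6, 6.9]
grip_width: 0.2
```

```bash
python3 -m pendant '[[-0.01,0,0,0,0.003,-0.003,0],[-0.01,0,0,0,0.003,-0.003,0]]'
```

```text
time_s: 3.97
position: [436.8, -385.2, 162.1]
orientation: [[-0.971, -0.012, -0.24], [0.24, -0.08, -0.967], [-0.008, -0.997, 0.081]]
wrist_force: [-1.4, -2.2, 6.2]
grip_width: 0.6
```

```bash
python3 -m pendant '[[-0.008,0,0,0,0.003,-0.003,0],[-0.008,0,0,0,0.003,-0.003,0],[-0.005,0,0,0,0.003,-0.002,0]]'
```

```text
time_s: 4.22
position: [439.5, -380.3, 155.0]
orientation: [[-0.971, -0.003, -0.241], [0.24, -0.066, -0.968], [-0.013, -0.998, 0.065]]
wrist_force: [-0.7, -1.3, 5.4]
grip_width: 0.2
```

```bash
python3 -m pendant '[[-0.005,0,0,0,0.004,-0.001,0],[-0.005,0,0,0,0.004,-0.001,0],[-0.005,0,0,0,0.004,-0.001,0]]'
```

```text
time_s: 4.47
position: [441.1, -380.2, 145.1]
orientation: [[-0.971, 0.005, -0.241], [0.24, -0.058, -0.969], [-0.019, -0.998, 0.056]]
wrist_force: [-2.3, -1.0, 5.4]
grip_width: 0.8
```

```bash
python3 -m pendant '[[0,0,-0.006,0.002,0.004,-0.0005,0],[0,0,-0.006,0.002,0.004,-0.0005,0],[0,0,-0.006,0.001,0.004,-0.0005,0]]'
```

```text
time_s: 4.72
position: [438.6, -381.0, 135.3]
orientation: [[-0.971, -0.006, -0.241], [0.241, -0.063, -0.969], [-0.009, -0.998, 0.062]]
wrist_force: [0.0, -2.3, 4.5]
grip_width: 0.7
```

```bash
python3 -m pendant '[[0,0,-0.004,0.001,0.004,-0.0005,0],[0,0,-0.004,0.001,0.004,-0.0005,0],[0,0,-0.002,0,0.004,-0.0005,0]]'
```

```text
time_s: 4.97
position: [438.1, -382.3, 124.8]
orientation: [[-0.97, -0.012, -0.241], [0.241, -0.068, -0.968], [-0.005, -0.998, 0.069]]
wrist_force: [-1.7, -2.2, 4.9]
grip_width: 0.7
```

```bash
python3 -m pendant '[[0,0,-0.002,0.001,0.003,-0.0005,0],[0,0,-0.002,0.001,0.003,-0.0005,0],[0,0,-0.002,0,0.003,-0.0005,0]]'
```

```text
time_s: 5.22
position: [436.9, -381.8, 115.3]
orientation: [[-0.97, -0.016, -0.241], [0.242, -0.069, -0.968], [-0.001, -0.998, 0.07]]
wrist_force: [-0.8, -2.6, 3.2]
grip_width: 0.5
```

```bash
python3 -m pendant '[[0,0,0,0,0.003,-0.001,0],[0,0,0,0,0.003,-0.001,0]]'
```

```text
time_s: 5.38
position: [436.9, -380.2, 108.4]
orientation: [[-0.97, -0.017, -0.241], [0.242, -0.068, -0.968], [0.0, -0.998, 0.071]]
wrist_force: [0.2, -3.3, 3.0]
grip_width: 0.4
```

```bash
python3 -m pendant '[[0,0,0,0,0.003,-0.001,0],[0,0,0,0,0.003,-0.001,0]]'
```

```text
time_s: 5.55
position: [437.0, -378.3, 101.0]
orientation: [[-0.97, -0.018, -0.241], [0.242, -0.067, -0.968], [0.001, -0.998, 0.07]]
wrist_force: [1.1, -1.2, 1.9]
grip_width: 0.4
```

```bash
python3 -m pendant '[[0,0,0,0,0.003,-0.001,0]]'
```

```text
time_s: 5.63
position: [437.0, -376.9, 97.1]
orientation: [[-0.97, -0.019, -0.241], [0.242, -0.066, -0.968], [0.002, -0.998, 0.068]]
wrist_force: [0.3, -0.8, 0.4]
grip_width: 0.1
```

```bash
python3 -m pendant '[[0,0,0,0,0.002,-0.001,0]]'
```

```text
time_s: 5.72
position: [436.9, -375.2, 94.1]
orientation: [[-0.97, -0.02, -0.241], [0.242, -0.064, -0.968], [0.004, -0.998, 0.067]]
wrist_force: [1.1, -0.1, -0.8]
grip_width: 0.1
```

Force gone; look before going further.

```bash
python3 -m pendant '[[0,0,0,0,0,0,0],[0,0,0,0,0,0,0]]'; python3 - <<'E'
from h import *
cv2.imwrite("pics/s4.png",manip.get_image('side')[:,:,::-1])
crop('pics/s4.png','pics/s4c.png',270,60,400,180,6)
E
```

```text
time_s: 5.88
position: [436.3, -373.6, 92.5]
orientation: [[-0.97, -0.023, -0.241], [0.242, -0.06, -0.969], [0.007, -0.998, 0.063]]
wrist_force: [-0.1, -0.3, 0.2]
grip_width: 0.4
```

View pics/s4c.png

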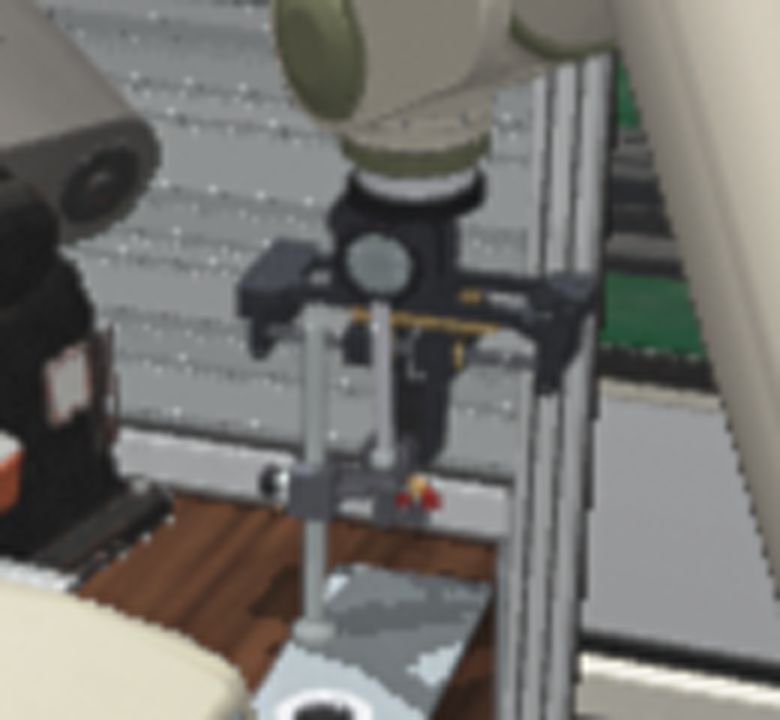

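```bash
python3 -m pendant '[[0,0,0,0,-0.006,0.001,0],[0,0,0,0,-0.015,0.002,0],[0,0,0,0,-0.025,0.002,0],[0,0,0,0,-0.03,0.003,0],[0,0,0,0,-0.03,0.003,0]]'
python3 -m pendant '[[0,0,0,0,-0.03,0.003,0],[0,0,0,0,-0.035,0.003,0],[0,0,0,0,-0.035,0.003,0],[0,0,0,0,-0.035,0.003,0],[0,0,0,0,-0.02,0.003,0]]'
python3 - <<'E'
from h import *
cv2.imwrite("pics/s5.png",manip.get_image('side')[:,:,::-1])
crop('pics/s5.png','pics/s5c.png',270,40,400,180,5)
print(manip.sense()['joint_pos'])
E
```

```text
time_s: 6.35
position: [434.1, -375.6, 197.9]
orientation: [[-0.97, -0.032, -0.24], [0.241, -0.047, -0.969], [0.02, -0.998, 0.054]]
wrist_force: [-0.0, -0.3, 0.6]
grip_width: 0.2
time_s: 6.77
position: [433.8, -380.8, 366.5]
orientation: [[-0.97, -0.029, -0.24], [0.241, -0.05, -0.969], [0.016, -0.998, 0.055]]
wrist_force: [0.8, 0.0, 0.3]
grip_width: 0.4
[-51.68720315  21.45180854  53.87090068  -3.18161008 103.13318328
 141.50577564]
```

View pics/s5c.png

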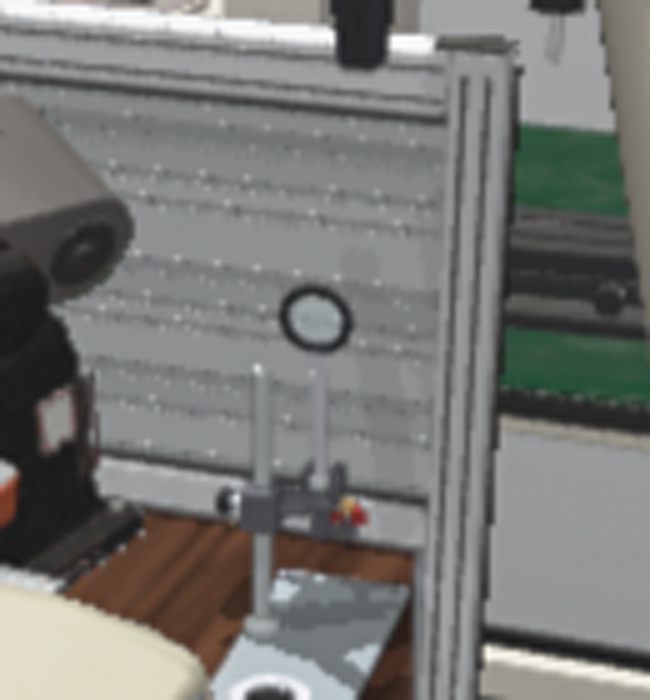

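```bash
python3 - <<'E'
from h import *
np.set_printoptions(precision=1,suppress=True)
t=cam('top');s=cam('side')
cv2.imwrite("pics/t6.png",manip.get_image('top')[:,:,::-1])
crop('pics/t6.png','pics/t6c.png',190,120,350,240,5)
crop('pics/s5.png','pics/s6c.png',200,140,360,320,4)
for p in((380,155),(350,135)):print(plane(t,*p,50))
E
```

```text
[ 618.8 -227.    50. ]
[ 690.5 -128.1   50. ]
```

View pics/t6c.png

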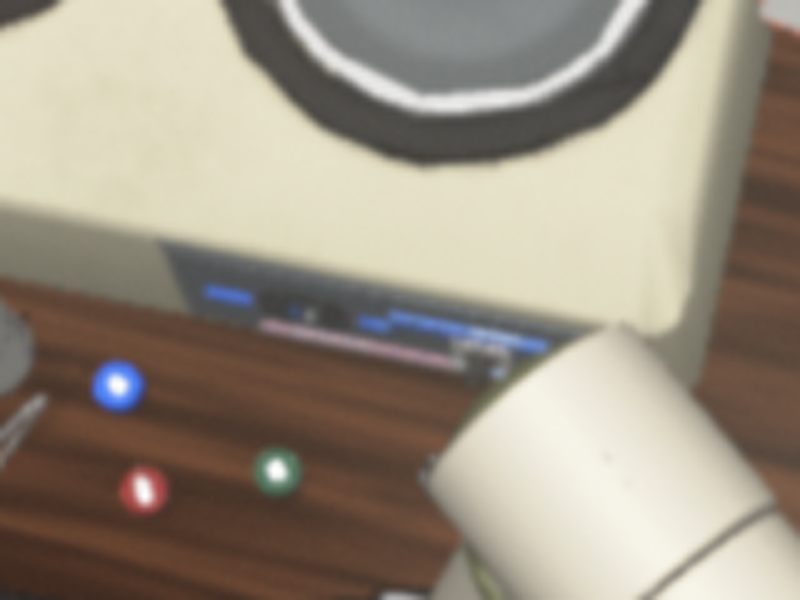

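View pics/s6c.png

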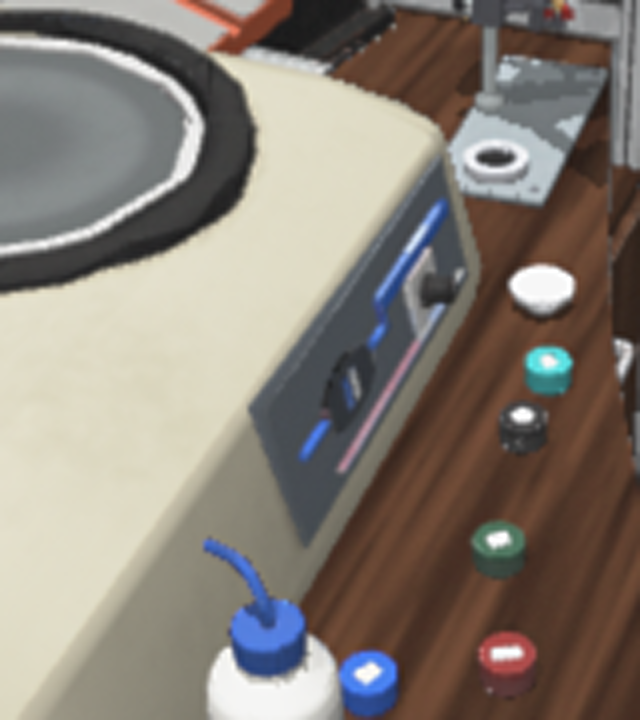

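```bash
python3 - <<'E'
from h import *
np.set_printoptions(precision=1,suppress=True)
t=cam('top');s=cam('side')
print('panel UL',tri(t,(222,168),s,(263,242)))
print('panel LL',tri(t,(229.5,183),s,(276,275)))
print('front top right corner',tri(t,(324,186),s,(311,172)))
print(plane(t,245.4,184.4,0), plane(t,190,175,0))
print('green',plane(t,190+277/5,120+471/5,17),plane(s,200+498/4,140+536/4,17))
# label patch
print('green',plane(t,190+277/5,120+470/5,17),plane(s,200+498/4,140+539/4,17))
E
```

```text
panel UL (array([554.9, 282.3, 148.3]), np.float64(1.6410827535147694))
panel LL (array([532.2, 275.5,  51.4]), np.float64(5.136641728196474))
front top right corner (array([493.6, -37.8, 137.6]), np.float64(0.34331099708356067))
[535.4 230.3   0. ] [571.1 421.2   0. ]
green [428.9 225.9  17. ] [433.3 224.6  17. ]
green [429.6 225.9  17. ] [433.1 227.1  17. ]
```

```bash
python3 -m pendant '[[0,0,0,0.0096,0,-0.0388,0],[0,0,0,0.0096,0,-0.0388,0],[0,0,0,0.0096,0,-0.0388,0],[0,0,0,0.0096,0,-0.0388,0.2],[0,0,0,0.0096,0,-0.0388,0.5]]'
python3 -m pendant '[[0,0,0,0.0096,0,-0.0388,0.65],[0,0,0,0.0096,0,-0.0388,0.65],[0,0,0,0.0096,0,-0.0388,0.65],[0,0,0,0.0096,0,-0.0388,0.65],[0,0,0,0.0096,0,-0.0388,0.65]]'
python3 -m pendant '[[0,-0.122,0,0,0,0,0.65],[0,-0.122,0,0,0,0,0.65],[0,-0.122,0,0,0,0,0.65],[0,-0.122,0,0,0,0,0.65],[0,-0.122,0,0,0,0,0.65]]'
python3 -m pendant '[[0,-0.122,0,0,0,0,0.65],[0,-0.122,0,0,0,0,0.65],[0,-0.122,0,0,0,0,0.65],[0,-0.122,0,0,0,0,0.65],[0,-0.122,0,0,0,0,0.65]]'
```

```text
time_s: 7.28
position: [432.1, -180.6, 350.6]
orientation: [[-0.968, -0.034, -0.25], [0.252, -0.047, -0.967], [0.021, -0.998, 0.054]]
wrist_force: [0.9, 0.1, -0.1]
grip_width: 11.9
time_s: 7.7
position: [390.6, -43.9, 342.0]
orientation: [[-0.988, -0.022, -0.15], [0.15, -0.003, -0.989], [0.022, -1.0, 0.007]]
wrist_force: [0.6, -0.1, 0.7]
grip_width: 45.2
time_s: 8.12
position: [385.2, -38.4, 339.5]
orientation: [[-0.888, -0.027, 0.46], [-0.46, 0.0, -0.888], [0.024, -1.0, -0.013]]
wrist_force: [0.2, 0.0, 0.0]
grip_width: 57.3
time_s: 8.53
position: [382.3, -37.0, 335.9]
orientation: [[-0.451, -0.034, 0.892], [-0.892, 0.004, -0.451], [0.012, -0.999, -0.032]]
wrist_force: [-0.2, -0.0, -0.0]
grip_width: 57.4
```

```bash
python3 -m pendant '[[0.008,-0.117,0,0,0,0,0.65],[0.008,-0.117,0,0,0,0,0.65],[0.008,-0.117,0,0,0,0,0.65],[0.01,-0.117,0,0,0,0,0.65]]'
python3 - <<'E'
from h import *
print(manip.sense()['joint_pos'])
s=manip.sense();print(s['orientation'].T@(np.array([430.5,226,150])-s['position']))
E
```

```text
time_s: 8.87
position: [380.3, -36.1, 332.9]
orientation: [[0.024, -0.007, 1.0], [-1.0, -0.001, 0.024], [0.0, -1.0, -0.007]]
wrist_force: [-0.7, 0.1, 0.1]
grip_width: 57.4
[-23.20835062   1.01039111  85.93936863  -0.18171461  93.39238709
  65.38020703]
[-260.8515916   182.37270541   57.80915717]
```

```bash
python3 -m pendant '[[0,0,0,-0.038,0.010,0.006,0.65],[0,0,0,-0.038,0.010,0.006,0.65],[0,0,0,-0.038,0.010,0.006,0.65],[0,0,0,-0.038,0.010,0.006,0.65],[0,0,0,-0.038,0.010,0.006,0.65]]'
python3 -m pendant '[[0,0,0,-0.03,0.020,0.010,0.65],[0,0,0,-0.03,0.020,0.010,0.65],[0,0,0,0,0.02,0.006,0.65],[0,0,0,0,0,0,0.65]]'
python3 - <<'E'
from h import *
np.set_printoptions(precision=1,suppress=True)
s=manip.sense();print(s['joint_pos'],s['position'])
cv2.imwrite("pics/w7.png",manip.get_image('wrist')[:,:,::-1])
w=cam('wrist',s);print(proj(w,[430.5,226,17]),s['orientation'])
E
```

```text
time_s: 9.28
position: [403.0, 155.0, 279.0]
orientation: [[0.022, -0.008, 1.0], [-1.0, -0.002, 0.022], [0.002, -1.0, -0.008]]
wrist_force: [1.8, -0.0, 0.6]
grip_width: 57.4
time_s: 9.62
position: [423.5, 224.8, 212.2]
orientation: [[0.03, -0.015, 0.999], [-1.0, -0.002, 0.03], [0.002, -1.0, -0.015]]
wrist_force: [-0.4, -0.5, -0.8]
grip_width: 57.3
[ 13.7  16.4  87.2   0.1  77.2 102. ] [423.5 224.8 212.2]
[315.8 160.2] [[ 0. -0.  1.]
 [-1. -0.  0.]
 [ 0. -1. -0.]]
```

View pics/w7.png

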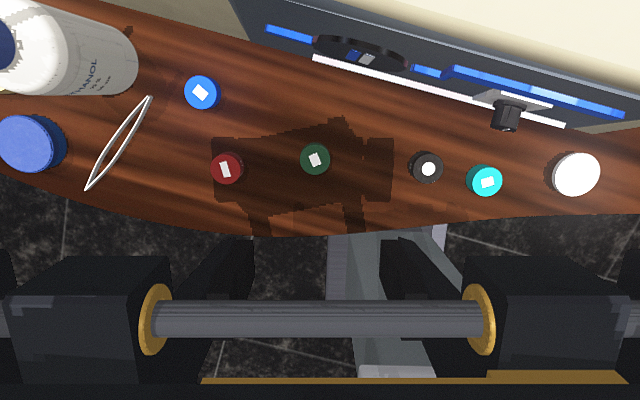

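```bash
python3 - <<'E'
from h import *
np.set_printoptions(precision=4,suppress=True)
crop('pics/w7.png','pics/w7c.png',270,120,370,200,7)
s=manip.sense();w=cam('wrist',s)
print(plane(w,315,157.5,17),plane(w,427.5,167,19),plane(w,226,167,18),s['position'],s['orientation'])
E
```

```text
[433.3479 226.9425  17.    ] [427.4874 115.4513  19.    ] [421.4385 314.8587  18.    ] [423.7178 224.7424 214.0405] [[ 0.0295 -0.0126  0.9995]
 [-0.9996 -0.0015  0.0295]
 [ 0.0011 -0.9999 -0.0126]]
```

View pics/w7c.png

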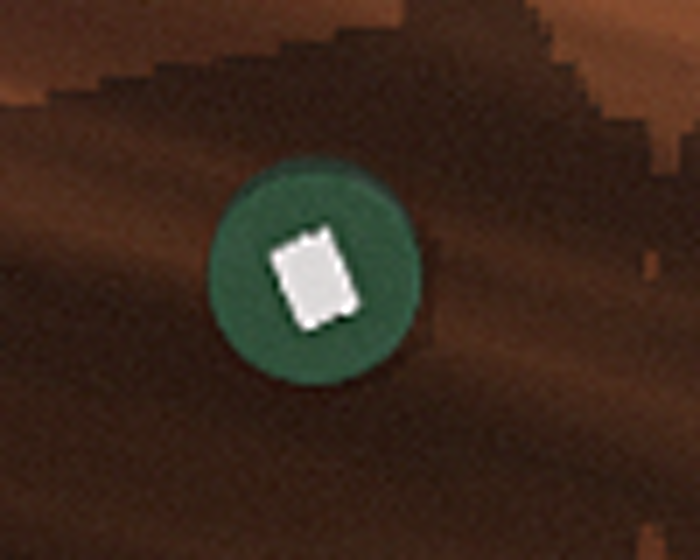

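```bash
python3 -m pendant '[[0.012,0,0,-0.0015,0.03,0.003,0.65],[0,0,0,0,0.035,0.003,0.65],[0,0,0,0,0.035,0.003,0.65],[0,0,0,0,0.02,0,0.65],[0,0,0,0,0,0,0.65]]'
python3 - <<'E'
from h import *
np.set_printoptions(precision=4,suppress=True)
s=manip.sense();print(s['position'],s['orientation'],s['orientation'].T@(np.array([431,226.5,7])-s['position']))
cv2.imwrite("pics/w8.png",manip.get_image('wrist')[:,:,::-1])
w=cam('wrist',s);print(proj(w,[431,226.5,17]))
E
```

```text
time_s: 10.08
position: [434.7, 224.0, 97.1]
orientation: [[0.025, 0.011, 1.0], [-1.0, 0.001, 0.025], [-0.001, -1.0, 0.011]]
wrist_force: [0.2, -0.7, -0.8]
grip_width: 57.1
[434.7013 223.9824  97.0581] [[ 0.0254  0.0108  0.9996]
 [-0.9997  0.0013  0.0254]
 [-0.001  -0.9999  0.0108]] [-2.5174 90.016  -4.6119]
[313.7259 210.1922]
```

View pics/w8.png

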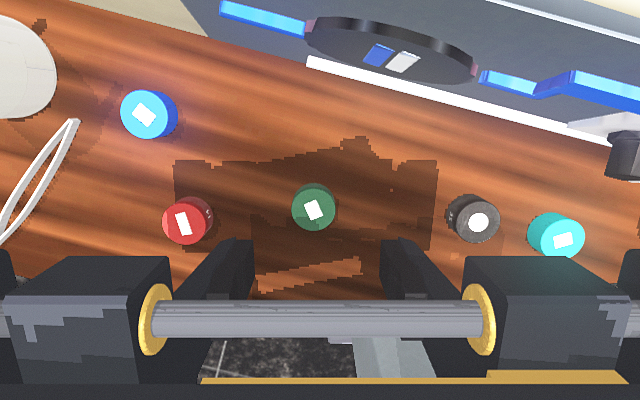

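```bash
python3 -m pendant '[[-0.01,0,0,-0.0015,0.03,-0.002,0.65],[0,0,0,-0.001,0.03,-0.002,0.65],[0,0,0,0,0.016,-0.001,0.65],[0,0,0,0,0.005,0,0.65],[0,0,0,0,0,0,0.65]]'
```

```text
time_s: 10.55
position: [437.9, 226.2, 26.5]
orientation: [[0.022, 0.021, 1.0], [-1.0, 0.006, 0.021], [-0.005, -1.0, 0.021]]
wrist_force: [-0.2, -0.4, -0.3]
grip_width: 57.1
```

```bash
python3 - <<'E'
from h import *
np.set_printoptions(precision=4,suppress=True)
s=manip.sense();print(s['position'],s['orientation'],s['orientation'].T@(np.array([431,226.5,7])-s['position']))
E
```

```text
[437.9208 226.155   26.5261] [[ 0.0216  0.0212  0.9995]
 [-0.9998  0.0059  0.0215]
 [-0.0055 -0.9998  0.0213]] [-0.3878 19.3765 -7.3271]
```

```bash
python3 -m pendant '[[-0.01,0,0,0,0.008,-0.004,0.65],[-0.01,0,0,0,0.006,-0.003,0.65],[0,0,0,0,0.004,-0.001,0.65],[0,0,0,0,0,0,0.65]]'
```

```text
time_s: 10.88
position: [432.6, 226.3, 12.3]
orientation: [[0.021, 0.008, 1.0], [-1.0, 0.008, 0.021], [-0.008, -1.0, 0.008]]
wrist_force: [-0.4, 0.0, -0.0]
grip_width: 57.5
```

```bash
python3 -m pendant '[[-0.005,0,-0.006,0,0.004,-0.0015,0.65],[-0.003,0,-0.002,0,0.0015,0,0.65],[0,0,0,0,0,0,0.65]]'
```

```text
time_s: 11.13
position: [431.4, 226.5, 7.1]
orientation: [[0.021, 0.001, 1.0], [-1.0, -0.001, 0.021], [0.001, -1.0, 0.001]]
wrist_force: [-0.9, -0.1, 0.1]
grip_width: 57.1
```

Well placed. Close gently.

```bash
python3 -m pendant '[[0,0,0,0,0,0,0.3],[0,0,0,0,0,0,0.25],[0,0,0,0,0,0,0.25],[0,0,0,0,0,0,0.25],[0,0,0,0,0,0,0.25]]' 12
python3 -m pendant '[[0,0,0,0,0,0,0.25],[0,0,0,0,0,0,0.25],[0,0,0,0,0,0,0.25],[0,0,0,0,0,0,0.25]]'
```

```text
time_s: 11.55
position: [431.6, 226.7, 7.3]
orientation: [[0.021, 0.001, 1.0], [-1.0, -0.001, 0.021], [0.001, -1.0, 0.001]]
wrist_force: [0.3, 0.4, 0.4]
grip_width: 29.9
time_s: 11.88
position: [431.6, 226.6, 7.3]
orientation: [[0.021, 0.001, 1.0], [-1.0, -0.001, 0.021], [0.001, -1.0, 0.001]]
wrist_force: [0.8, -0.1, -0.1]
grip_width: 30.2
```

```bash
python3 -m pendant '[[0,0,0,0,-0.006,0,0.25],[0,0,0,0,-0.02,0,0.25],[0,0,0,0,-0.035,0,0.25],[0,0,0,0,-0.04,0,0.25],[0,0,0,0,-0.04,0,0.25]]'
python3 -m pendant '[[0,0,0,0.035,-0.02,0,0.25],[0,0,0,0.04,0,0,0.25],[0,0,0,0.04,0,0,0.25],[0,0,0,0.04,0,0,0.25],[0,0,0,0.04,0,0,0.25]]'
python3 -m pendant '[[0,-0.122,0,0,0,0,0.25],[0,-0.122,0,0,0,0,0.25],[0,-0.122,0,0,0,0,0.25],[0,-0.122,0,0,0,0,0.25],[0,-0.122,0,0,0,0,0.25]]'
python3 - <<'E'
from h import *
s=manip.sense();print(s['joint_pos'],s['position'])
cv2.imwrite("pics/w9.png",manip.get_image('wrist')[:,:,::-1])
E
```

```text
time_s: 12.3
position: [427.8, 225.6, 147.9]
orientation: [[0.021, -0.016, 1.0], [-1.0, -0.005, 0.021], [0.005, -1.0, -0.016]]
wrist_force: [0.6, 1.0, 0.5]
grip_width: 30.1
time_s: 12.72
position: [434.8, 30.6, 181.5]
orientation: [[0.034, 0.006, 0.999], [-0.999, -0.003, 0.034], [0.003, -1.0, 0.006]]
wrist_force: [0.8, -0.3, -0.0]
grip_width: 30.0
time_s: 13.13
position: [434.5, 21.2, 184.2]
orientation: [[0.606, 0.009, 0.796], [-0.796, -0.005, 0.606], [0.01, -1.0, 0.004]]
wrist_force: [0.4, -0.0, -0.3]
grip_width: 29.8
[-12.78270992  13.2812707   97.06154025  -0.18000702  69.07228825
  39.99324917] [434.50512908  21.15436232 184.24818578]
```

View pics/w9.png

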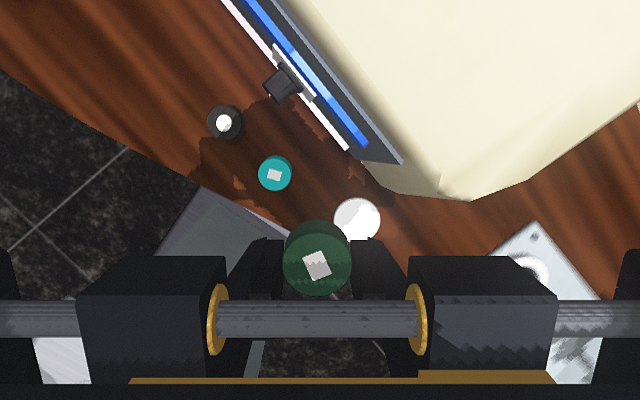

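```bash
python3 -m pendant '[[0,-0.122,0,0,0,0,0.25],[0,-0.122,0,0,0,0,0.25],[0,-0.122,0,0,0,0,0.25],[0,-0.122,0,0,0,0,0.25],[0,-0.122,0,0,0,0,0.25]]'
python3 -m pendant '[[0,-0.12,0,0,0,0,0.25],[0,0,0,0,0,0,0.25]]'
python3 - <<'E'
from h import *
np.set_printoptions(precision=4,suppress=True)
s=manip.sense();print(s['position'],s['orientation'],s['orientation'].T@(np.array([469.5,-205.3,120])-s['position']))
E
```

```text
time_s: 13.6
position: [433.6, 21.5, 185.9]
orientation: [[0.954, 0.01, 0.299], [-0.299, -0.005, 0.954], [0.011, -1.0, -0.002]]
wrist_force: [-0.6, 0.0, -1.2]
grip_width: 29.9
time_s: 13.77
position: [433.2, 21.8, 186.5]
orientation: [[0.984, 0.01, 0.177], [-0.177, -0.005, 0.984], [0.011, -1.0, -0.003]]
wrist_force: [-0.7, 1.5, -1.1]
grip_width: 29.6
[433.2148  21.7514 186.5043] [[ 0.9841  0.0103  0.1773]
 [-0.1773 -0.0054  0.9841]
 [ 0.0111 -0.9999 -0.0034]] [  75.22     68.0927 -216.7881]
```

```bash
python3 -m pendant '[[0,0,0.005,0.0125,0.005,-0.035,0.25],[0,0,0.005,0.0125,0.01,-0.035,0.25],[0,0,0,0.0125,0.012,-0.035,0.25],[0,0,0,0.0125,0.012,-0.035,0.25],[0,0,0,0.0125,0.012,-0.035,0.25]]'
python3 -m pendant '[[0,0,0,0.006,0.006,-0.02,0.25],[0,0,0,0,0,0,0.25]]'
python3 - <<'E'
from h import *
np.set_printoptions(precision=4,suppress=True)
s=manip.sense();print(s['position'],s['orientation'],s['orientation'].T@(np.array([469.5,-205.3,60])-s['position']))
cv2.imwrite("pics/w10.png",manip.get_image('wrist')[:,:,::-1])
w=cam('wrist',s);print(proj(w,[469.5,-205.3,20]))
cv2.imwrite("pics/s10.png",manip.get_image('side')[:,:,::-1])
crop('pics/s10.png','pics/s10c.png',250,60,400,200,5)
E
```

```text
time_s: 14.18
position: [463.2, -162.6, 138.7]
orientation: [[0.981, 0.007, 0.196], [-0.196, -0.005, 0.981], [0.008, -1.0, -0.003]]
wrist_force: [1.5, 0.9, -0.2]
grip_width: 29.8
time_s: 14.35
position: [465.2, -190.1, 130.7]
orientation: [[0.977, 0.006, 0.214], [-0.214, -0.005, 0.977], [0.007, -1.0, -0.004]]
wrist_force: [0.2, 1.1, -1.2]
grip_width: 30.1
[ 465.248  -190.0656  130.7191] [[ 0.9768  0.0058  0.214 ]
 [-0.214  -0.0049  0.9768]
 [ 0.0068 -1.     -0.0036]] [  6.9352  70.8171 -13.7186]
[327.0558 210.9872]
```

View pics/w10.png

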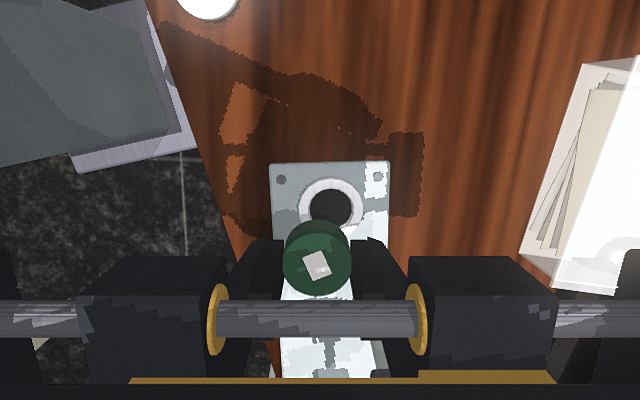

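View pics/s10c.png

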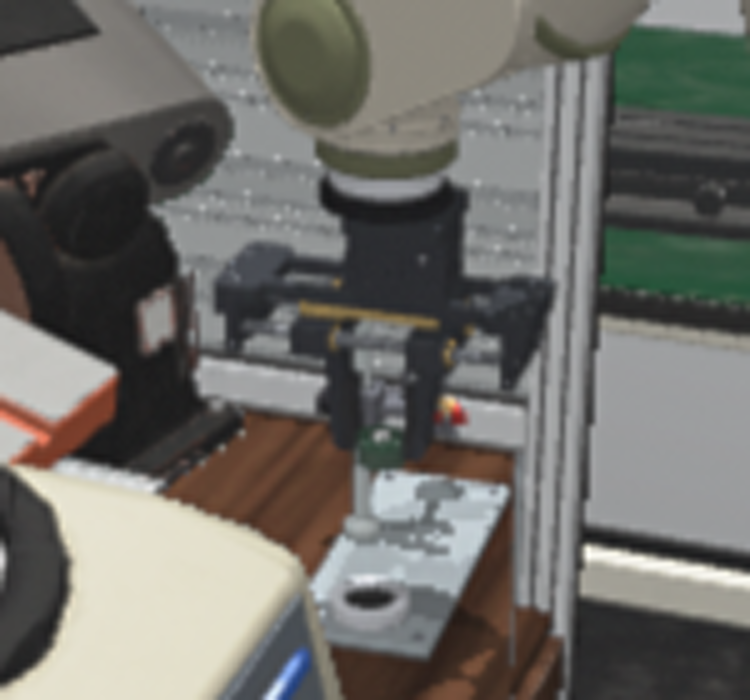

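```bash
python3 - <<'E'
from h import *
crop('pics/w10.png','pics/w10c.png',260,150,400,300,5)
E
```

```text
(no output)
```

View pics/w10c.png

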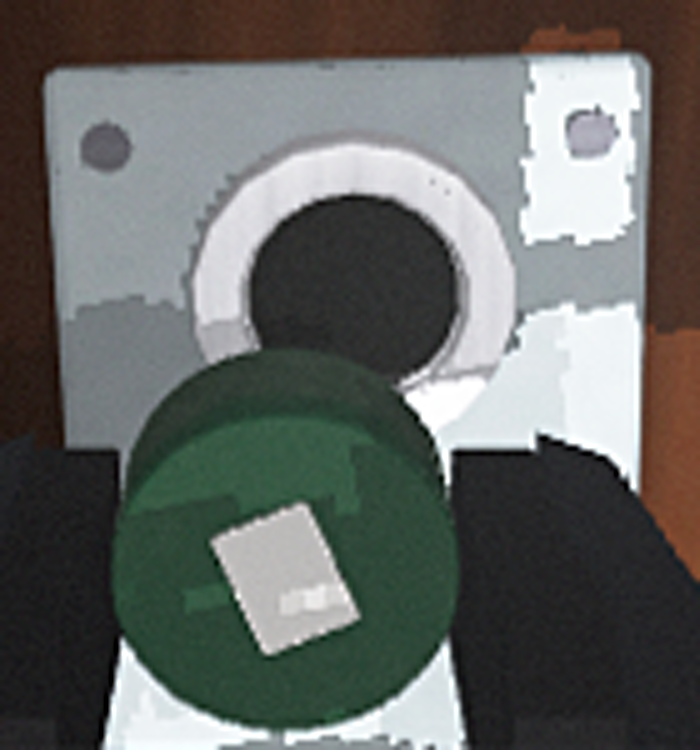

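```bash
python3 - <<'E'
from h import *
from scipy.optimize import least_squares
np.set_printoptions(precision=2,suppress=True)
s=manip.sense();w=cam('wrist',s)
a=np.linspace(0,2*np.pi,181)
def ext(p,z,r): 
    q=np.array([proj(w,[p[0]+r*np.cos(t),p[1]+r*np.sin(t),z]) for t in a]); return q[:,0].min(),q[:,0].max(),q[:,1].min(),q[:,1].max()
f=lambda p:np.array(ext(p,20,25.5))[:3]-[260+193/5,260+517/5,150+143/5]
r=least_squares(f,[469.5,-205.3]);print('nest rim',r.x,r.fun)
f=lambda p:np.array(ext(p,16,17.5))[:3]-[260+248/5,260+462/5,150+193/5]
f2=lambda p:np.array(ext(p,20,17.5))[:3]-[260+246/5,260+465/5,150+193/5]
r2=least_squares(f,[469.5,-205.3]);print('floor',r2.x,r2.fun)
r2=least_squares(f2,[469.5,-205.3]);print('lip',r2.x,r2.fun)
for z in(138,140.7,143):
  f3=lambda p:np.array(ext(p,z,15))-[260+113/5,260+458/5,150+413/5,150+730/5]
  r3=least_squares(f3,s['position'][:2]);print('spec',z,r3.x,r3.fun)
print(s['position'])
E
```

```text
nest rim [ 472.34 -202.84] [-0.54  0.54  0.03]
floor [ 472.35 -203.7 ] [-0.87  0.87  0.03]
lip [ 472.46 -202.65] [-0.71  0.71  0.03]
spec 138 [ 463.87 -186.96] [ 0.35 -0.35  0.64 -0.73]
spec 140.7 [ 464.13 -185.65] [-0.32  0.32  0.08 -0.07]
spec 143 [ 464.35 -184.54] [-0.91  0.91 -0.4   0.51]
[ 465.01 -186.93  131.63]
```

```bash
python3 - <<'E'
from h import *
np.set_printoptions(precision=4,suppress=True)
s=manip.sense();print(s['position'],s['orientation'],s['orientation'].T@(np.array([471.5,-207,60])-s['position']))
E
```

```text
[ 465.0108 -186.9297  131.629 ] [[ 0.9777  0.0061  0.2101]
 [-0.2101 -0.0042  0.9777]
 [ 0.0068 -1.     -0.0029]] [ 10.0716  71.7512 -18.0545]
```

```bash
python3 -m pendant '[[0,0,0.004,0.004,0.016,-0.007,0.25],[0,0,0.003,0.004,0.02,-0.007,0.25],[0,0,0,0.002,0.02,-0.004,0.25],[0,0,0,0,0.015,0,0.25],[0,0,0,0,0,0,0.25]]'
python3 -m pendant '[[0,0,0,0,0,0,0.25],[0,0,0,0,0,0,0.25]]'
python3 - <<'E'
from h import *
np.set_printoptions(precision=4,suppress=True)
s=manip.sense();print(s['position'],s['orientation'],s['orientation'].T@(np.array([471.5,-207,45])-s['position']))
E
```

```text
time_s: 14.87
position: [472.6, -200.6, 62.9]
orientation: [[0.976, 0.004, 0.217], [-0.217, -0.005, 0.976], [0.005, -1.0, -0.004]]
wrist_force: [-0.3, -0.2, -0.2]
grip_width: 29.9
time_s: 15.03
position: [472.8, -198.3, 64.4]
orientation: [[0.976, 0.004, 0.218], [-0.218, -0.005, 0.976], [0.005, -1.0, -0.004]]
wrist_force: [0.3, 1.0, -0.3]
grip_width: 29.7
[ 472.8312 -198.2605   64.3692] [[ 0.976   0.0045  0.2176]
 [-0.2176 -0.0049  0.976 ]
 [ 0.0054 -1.     -0.0038]] [ 0.4966 19.4053 -8.7467]
```

```bash
python3 -m pendant '[[0,0,0.003,0.001,0.006,-0.004,0.25],[0,0,0.002,0,0.006,-0.003,0.25],[0,0,0,0,0.005,-0.002,0.25],[0,0,0,0,0,0,0.25],[0,0,0,0,0,0,0.25]]'
python3 - <<'E'
from h import *
np.set_printoptions(precision=4,suppress=True)
s=manip.sense();np.save('pose11.npy',s,allow_pickle=True)
cv2.imwrite("pics/w11.png",manip.get_image('wrist')[:,:,::-1])
s2=manip.sense();print(s['position'],s2['position'],s['orientation'])
cv2.imwrite("pics/s11.png",manip.get_image('side')[:,:,::-1])
cv2.imwrite("pics/t11.png",manip.get_image('top')[:,:,::-1])
crop('pics/w11.png','pics/w11c.png',240,150,400,320,4)
crop('pics/s11.png','pics/s11c.png',300,130,360,200,9)
E
```

```text
time_s: 15.45
position: [473.1, -207.7, 49.3]
orientation: [[0.976, 0.004, 0.218], [-0.218, -0.007, 0.976], [0.005, -1.0, -0.006]]
wrist_force: [-0.7, -0.2, -0.4]
grip_width: 29.7
[ 473.1057 -207.6524   49.2752] [ 473.0704 -207.6433   49.2433] [[ 0.976   0.0039  0.2176]
 [-0.2176 -0.0071  0.976 ]
 [ 0.0054 -1.     -0.0061]]
```

View pics/w11c.png

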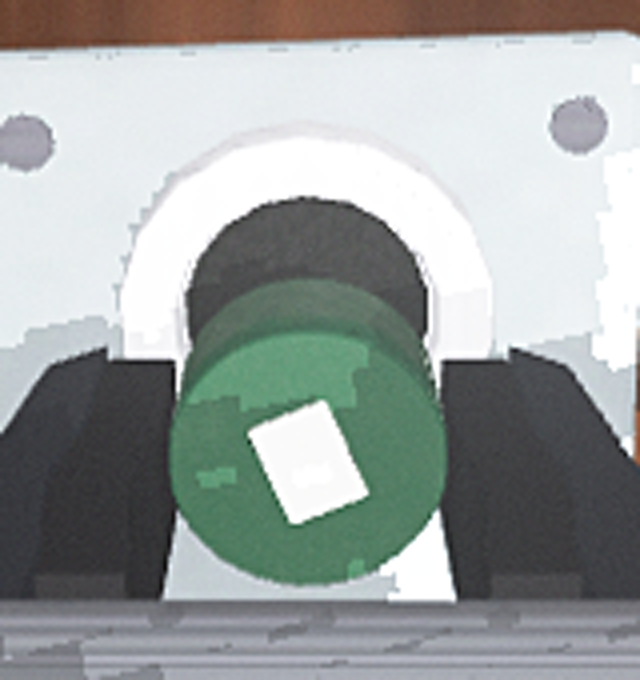

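View pics/s11c.png

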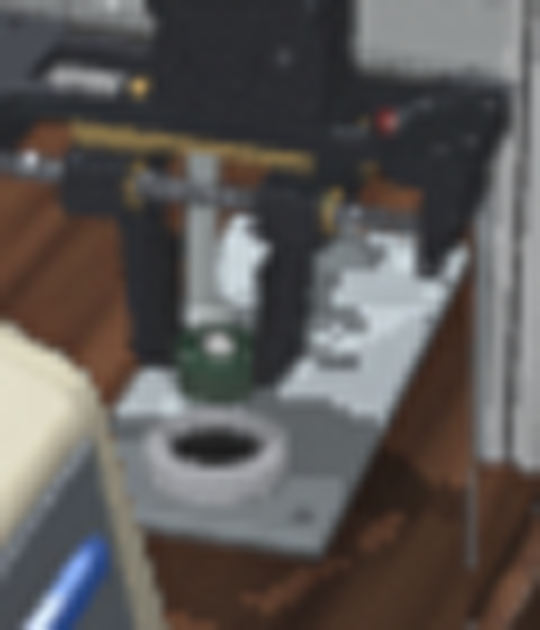

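```bash
cat > fit.py <<'E'
from h import *
from scipy.optimize import least_squares
a=np.linspace(0,2*np.pi,181)
def ext(w,p,z,r):
    q=np.array([proj(w,[p[0]+r*np.cos(t),p[1]+r*np.sin(t),z]) for t in a]); return np.array([q[:,0].min(),q[:,0].max(),q[:,1].min(),q[:,1].max()])
def fit(w,z,r,obs,x0):
    obs=np.array([np.nan if o is None else o for o in obs],float);k=~np.isnan(obs)
    R=least_squares(lambda p:(ext(w,p,z,r)-obs)[k],x0);return R.x,R.fun
E
python3 - <<'E'
from fit import *
np.set_printoptions(precision=2,suppress=True)
s=np.load('pose11.npy',allow_pickle=True).item();w=cam('wrist',s);x0=s['position'][:2]
X=lambda v:240+v/4
Y=lambda v:150+v/4
print('rim',*fit(w,20,25.5,[X(123),X(492),Y(135),None],x0))
print('lip',*fit(w,20,17.5,[X(180),X(434),Y(197),None],x0))
zt=s['position'][2]+9.8
print('spec',*fit(w,zt,15,[X(170),X(446),Y(332),Y(585)],x0),x0)
# plate end corners check
print('screw holes', plane(w,X(25),Y(142),8),plane(w,X(579),Y(125),8))
sd=cam('side');S=lambda x,y:(300+x/9,130+y/9)
print('side: nest rim',plane(sd,*S(216,447),20),'spec top',plane(sd,*S(220,338),zt))
t=cam('top');print(proj(t,[472,-206,20]),proj(t,[464,-206,60]))
E
```

```text
rim [ 472.58 -205.38] [-1.55  1.55  0.12]
lip [ 472.44 -205.64] [-0.94  0.94  0.05]
spec [ 472.25 -206.14] [-0.49  0.49 -0.07  0.11] [ 473.11 -207.65]
screw holes [ 439.38 -175.82    8.  ] [ 514.24 -190.13    8.  ]
side: nest rim [ 472.37 -199.95   20.  ] spec top [ 471.83 -208.     59.08]
[374.32 199.78] [375.54 199.68]
```

```bash
python3 -m pendant '[[0.003,0,0.003,0,0.006,0.001,0.25],[0.003,0,0.002,0,0.005,0,0.25],[0,0,0,0,0.004,0,0.25],[0,0,0,0,0.002,0,0.25],[0,0,0,0,0,0,0.25]]'
```

```text
time_s: 16.02
position: [473.5, -206.4, 30.7]
orientation: [[0.976, 0.0, 0.217], [-0.217, 0.0, 0.976], [0.0, -1.0, 0.0]]
wrist_force: [-0.2, -0.5, -1.0]
grip_width: 29.4
```

```bash
python3 -m pendant '[[0,0,0,0,0.002,-0.001,0.25],[0,0,0,0,0.002,0,0.25],[0,0,0,0,0.001,0,0.25],[0,0,0,0,0,0,0.25]]'
```

```text
time_s: 16.35
position: [473.2, -207.5, 25.1]
orientation: [[0.976, 0.0, 0.217], [-0.217, 0.001, 0.976], [-0.0, -1.0, 0.001]]
wrist_force: [0.1, -0.3, 0.1]
grip_width: 29.7
```

```bash
python3 -m pendant '[[0,0,0,0,0.001,0,0.25],[0,0,0,0,0.0005,0,0.25],[0,0,0,0,0,0,0.25]]'
```

```text
time_s: 16.6
position: [473.3, -207.6, 23.6]
orientation: [[0.976, 0.0, 0.217], [-0.217, 0.0, 0.976], [0.0, -1.0, 0.0]]
wrist_force: [-0.5, -0.3, 0.1]
grip_width: 29.6
```

```bash
python3 -m pendant '[[0,0,0,0,0,0,0.35],[0,0,0,0,0,0,0.37],[0,0,0,0,0,0,0.42],[0,0,0,0,0,0,0.5],[0,0,0,0,0,0,0.5]]'
python3 - <<'E'
from h import *
s=manip.sense();np.save('pose12.npy',s,allow_pickle=True)
cv2.imwrite("pics/w12.png",manip.get_image('wrist')[:,:,::-1])
crop('pics/w12.png','pics/w12c.png',240,170,400,320,4)
E
```

```text
time_s: 17.02
position: [473.5, -207.7, 23.9]
orientation: [[0.976, 0.001, 0.217], [-0.217, -0.0, 0.976], [0.001, -1.0, 0.0]]
wrist_force: [-0.2, 0.5, 0.4]
grip_width: 43.9
```

View pics/w12c.png

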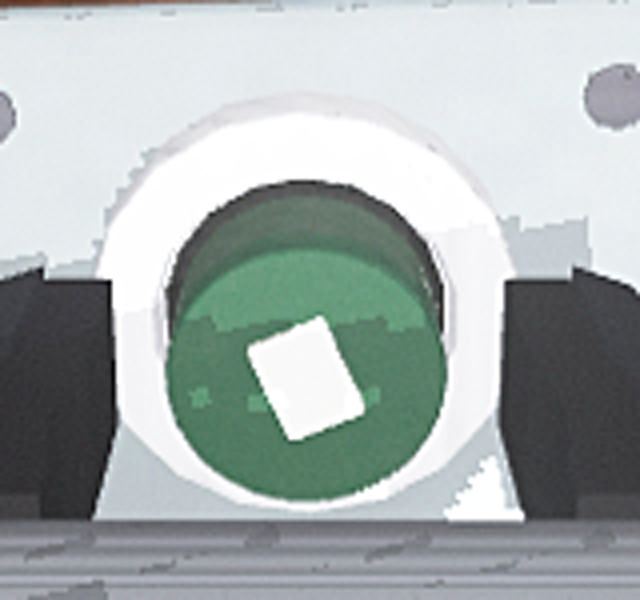

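```bash
python3 -m pendant '[[0,0,0,0,-0.004,0,0.5],[0,0,0,0,-0.01,0,0.5],[0,0,0,0,-0.02,0,0.5],[0,0,0,0,-0.03,0.005,0.5],[0,0,0,0,-0.03,0.01,0.5]]'
python3 -m pendant '[[0,0,0,0,-0.03,0.03,0.5],[0,0,0,0,-0.03,0.03,0.5],[0,0,0,0,-0.03,0.03,0.5],[0,0,0,-0.01,-0.02,0.03,0.5],[0,0,0,0,0,0,0.5]]'
python3 -m pendant '[[0,0,0,-0.02,-0.02,0.03,0.5],[0,0,0,-0.02,0,0.03,0.5],[0,0,0,-0.02,0,0.03,0.5],[0,0,0,0,0,0,0.5]]'
python3 - <<'E'
from h import *
s=manip.sense();np.save('pose13.npy',s,allow_pickle=True)
for n in('wrist','side','top'):cv2.imwrite(f"pics/{n}13.png",manip.get_image(n)[:,:,::-1])
crop('pics/side13.png','pics/s13c.png',270,60,370,190,5)
crop('pics/top13.png','pics/t13c.png',350,160,450,240,7)
E
```

```text
time_s: 17.48
position: [474.4, -192.6, 118.4]
orientation: [[0.976, -0.008, 0.219], [-0.219, 0.006, 0.976], [-0.009, -1.0, 0.004]]
wrist_force: [0.7, 0.1, 0.3]
grip_width: 43.9
time_s: 17.9
position: [491.8, -73.0, 240.4]
orientation: [[0.975, 0.005, 0.222], [-0.222, 0.001, 0.975], [0.004, -1.0, 0.002]]
wrist_force: [0.7, -0.3, 1.1]
grip_width: 44.1
time_s: 18.23
position: [452.6, 27.1, 262.0]
orientation: [[0.975, 0.011, 0.222], [-0.222, -0.0, 0.975], [0.01, -1.0, 0.002]]
wrist_force: [1.7, 0.4, 0.7]
grip_width: 43.9
```

View pics/s13c.png

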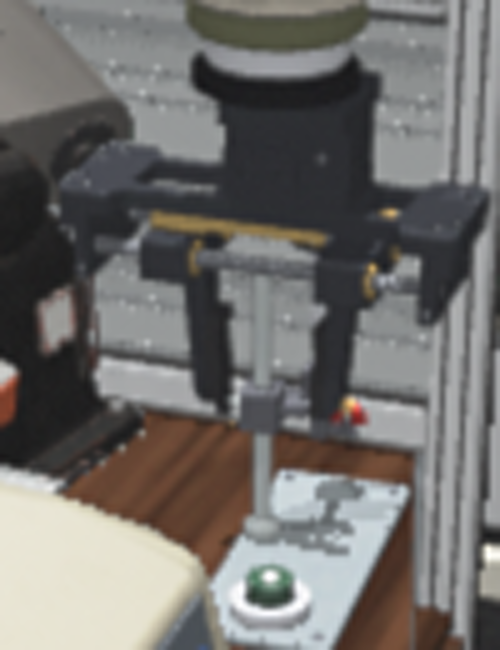

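View pics/wrist13.png

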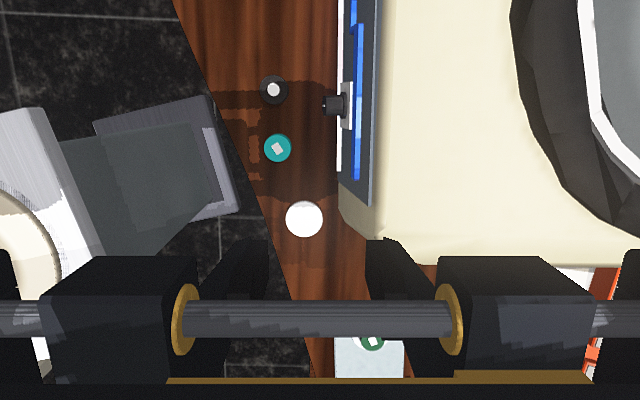

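View pics/t13c.png

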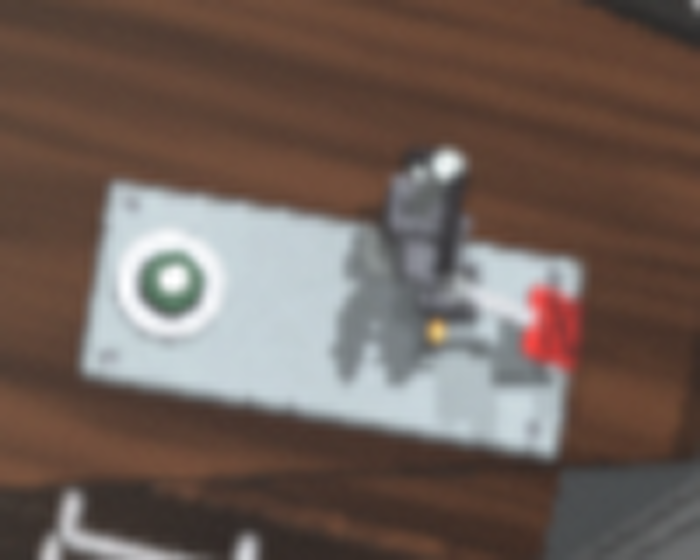

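```bash
python3 - <<'E'
from h import *
np.set_printoptions(precision=1,suppress=True)
t=cam('top')
print('spec z29+4',plane(t,350+172/7,160+283/7,33),'rim',plane(t,350+170/7,160+284/7,20))
crop('pics/top13.png','pics/t14.png',200,180,340,240,5)
E
```

```text
spec z29+4 [ 467.1 -205.5   33. ] rim [ 469.3 -205.8   20. ]
```

View pics/t14.png

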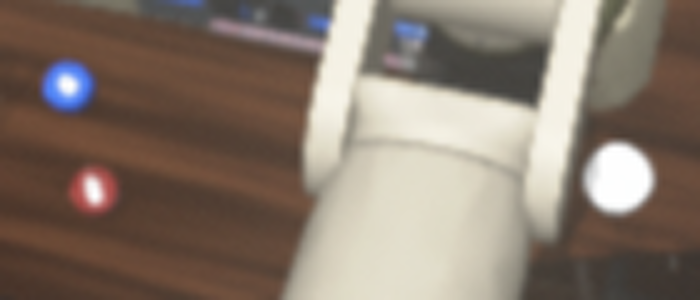

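```bash
python3 - <<'E'
from h import *
s=manip.sense();w=cam('wrist',s);print('black',plane(w,273,89,19),s['wrist_force'],s['qvel'].round(1))
print(manip.sign_off())
E
```

```text
black [428.77385231 110.78550253  19.        ] [ 0.24646364 -0.5098711  -0.15459669] [-1.4  1.1 -0.3  0.  -0.1  0.1]
the job is handed in; nothing more can be done
None
```

The lens flap is up on its stop and the green specimen is in the nest, released. I handed the job in after about 18.5 s of robot time; no verdict was reported.

**Lens flap:** I pressed the paddle down with closed fingers until the force faded out. The highest wrist force I read was about 11 N, but I only read it at the end of each call. I stopped at z ≈ 92 mm, above the jam point. A later side picture with the gripper clear showed the lens standing upright. In the last pictures the gripper hid the lens itself, but the paddle was still in its lowered position.

**Green specimen:** I gripped it by its upper part (29 to 30 mm opening), lowered it into the nest recess and let go. The wrist picture taken just after release shows it flat inside the recess. The final top picture puts its centre within about 2.3 mm of the rim centre, about the calibration error.

**Other specimens:**
- **Red:** it is at the same pixel in the top view as before.
- **Black:** the arm hid it in the final top view. The last wrist picture puts it at about (429, 111) mm, against (427, 115) mm earlier. I put that 5 mm difference down to the arm still settling, since nothing came near it.

**Measurements that disagreed:** the estimates of the nest centre differed by about 3 mm between the cameras (x from 469 to 472.5 mm). I aligned by the close wrist view.

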